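Fill the empty pocket of the coupler tray

TASK

The blue kit tray on the bench should hold three brass pipe couplers, but one of its pockets is empty. Find the empty pocket and stand the spare brass coupler from the bench upright in it, right down on the pocket floor. Leave the two couplers that are already in the tray standing in their own pockets.

Things in the scene. Friction and masses are not known exactly. Their poses are not given: they have to be found in the camera images.
- tray: blue plastic kit tray fixed to the bench, a block 84 mm (its x) by 250 mm (its y; 280 mm with the low end lugs) by 23 mm high. Origin at the centre of its underside, on the bench top; z up. Three round pockets, 48 mm across and 18 mm deep (floor 5 mm above the underside), stand in a row along its y axis, centred at y = -80, 0 and +80 mm, x = 0. Any one of the three is empty at the start; the other two hold a coupler each.
- spare_mid (a point): brass pipe coupler, a round waisted brass fitting standing on end, 26 mm in diameter, 66 mm tall, 0.16 kg; the spare, standing on the open bench on the robot's side of the tray. The point is on its axis, half-way up (33 mm above its underside, 33 mm below its top); z along its axis. It can be gripped anywhere along its height, 26 mm wide.
- coupler_a_mid (a point): brass pipe coupler, a round waisted brass fitting standing on end, 26 mm in diameter, 66 mm tall, 0.16 kg; one of the two already in the tray, in any of the pockets; its top stands 48 mm above the tray's top. The point is on its axis, half-way up (33 mm above its underside); z along its axis.
- coupler_b_mid (a point): brass pipe coupler, a round waisted brass fitting standing on end, 26 mm in diameter, 66 mm tall, 0.16 kg; the other of the two already in the tray, in any of the other pockets; same point and axes.
There are look-alikes about, which are no part of the job. What is shaped like the part that bears spare_mid but orange or pink is not meant. What is shaped like the part that bears coupler_b_mid but red is not meant.

How it is judged:
By the outcome, as a careful person would: the job done as asked, in the order asked, and still so for the second after the job is handed in, with the robot touching nothing.
It also fails if it takes over 29 s, if anything falls off the work surface, if the arm or the gripper's body presses on something with over 40 N, if the wrist force passes 120 N, or if a joint passes its speed limit or range.

ROBOT

A 7-joint arm with a two-finger parallel gripper is mounted at the origin on a cart in front of the work surface, level with it; the furniture and walls round the work are solid. World frame = base frame: x ahead of the robot, y to its left, z up, the work surface at z = 0. Lengths are in m, angles in rad, forces in N, time in s.
With the tool pointing down it reaches from about 0.4 to 0.85 m from the base axis. Payload 10.4 kg.
Tool frame: the origin (TCP) lies on the front face of the gripper's body, between the roots of the fingers; the fingertips stand 73 mm ahead of it and the grasp point (between the pads) lies 54 mm ahead of it (r.tcp_to_tips is the distance from the TCP to the fingertips, in m); z points along the fingers, y is the line along which they close (so a half turn about z gives the same grasp; the last joint's range is limited). The gripper opens to 85 mm and grips with 20 to 120 N. Pads are 22 mm wide; open, the fingers measure 114 mm over their backs; the gripper's body (76 mm by 85 mm) begins 54 mm behind the grasp point. The pads swing forward as they close: fully open they stand 13 mm farther back than shut.
Start: joints at [1.095, 0.332, -0.065, 1.46, 0.022, 1.35, -0.088], TCP at [0.273, -0.562, 0.304] pointing down, gripper open.
Joint ranges: [-2.6, 2.6], [-0.5, 2.12], [-1.47, 1.34], [0.16, 2.42], [-1.27, 4.41], [0.06, 2.06], [-2.6, 2.6]. Speed limits (rad/s): [2.22, 2.22, 2.79, 2.79, 3.14, 3.14, 3.14].

INTERFACE

Orientations are given as a unit quaternion [x, y, z, w].
In Python, from rig import r gives the robot as it stands.
- The arm moves only by the tool apply_moves, never from a script. Its argument "commands" is a list of rows, each a list of 3 entries, a list of its own where there are three numbers: the shift along the tool's x, y, z in cm, then the turn, a rotation vector about the tool's x, y, z in degrees, then the opening, from 0 (shut) to 1 (fully open). In form: [[[x, y, z], [wx, wy, wz], gripper], ...]. A call has exactly 5 rows; each row shifts and turns the commanded pose from where the row before left it, along the tool's axes as they then stand; what a row does not reach is not made up. A row lasts 1/12 s, in which the tool goes at most 41.7 mm and 7.16 degrees, less where a joint would pass 70% of its speed; a pose out of reach is approached as far as the arm can. A call with a gripper value outside its range is refused whole. The fingers move at their own pace and stop on an object; "force" is the grip in N (left out, the last holds). Time passes only in rows, so rows that do not move let the fingers close, or fill a call up. It gives the time, the measured TCP pose, the force, the opening and the grip force at its end, in the units of the state.
- r.sense(): the state, without advancing time (a new reading comes with each control period).
- r.read_camera(name): name is "side" or "top" or "wrist"; returns a dict with "frame" (420x560x3 uint8, red, green, blue), "camera_matrix" (3x3 intrinsics, pixels), "origin" and "attitude" of the camera in the world; the wrist camera has in their place "T_tool_cam" (4x4, takes a point from camera to tool coordinates, whose origin is the TCP and whose axes are the flange's). Camera axes: x right, y down, z forward; pixel columns grow to the right and rows downward; lengths in m; the calibration is good to about 2 mm. A picture is of the moment at which its call begins: read the wrist's pose just before it. There is no depth.
- r.finish_job(): hands the job in; it is judged then, once.
The state is a dict: "time": time; "q": joint angles; "qvel": joint speeds; "effort": joint torques, N m; "position": TCP position; "ee_rot": TCP orientation; "contact_force": force on the tool from outside, world axes, zero at the start; "moment": the same for the moment, N m; "opening": finger opening in m; "finger_force": force on a finger pad.
Only numpy, scipy, OpenCV 4.12 (cv2) and the standard library are available. Lean on these libraries where they do the work, as an engineer would, in place of code of your own. Each camera call takes 0.05 s, during which the arm holds its last target. There are 200 camera calls.

## Working session

There is one attempt and no reset: what is moved stays moved. The work goes in short steps, Python scripts to look and compute and a tool call to move; the robot and the scene stay as the last step left them, time stands still between calls to the robot, and variables do not carry over. Pictures are saved under pics/ and viewed, at most 10 in all, crops included, and the job is handed in when it is done.

Besides the shell and the picture viewer there is one more tool, called after "Request:" as name(argument=value, ...) on one line, values as JSON. apply_moves: Moves the arm, as the interface text tells. Its arguments: {"type":"object","properties":{"commands":{"type":"array"},"force":{"type":"number"}},"required":["commands"]}

```bash
mkdir -p pics; ls
python3 - <<'E'
from rig import r
import cv2,json
s=r.sense(); print({k:s[k] for k in('time','position','ee_rot','opening','contact_force')})
for n in('side','top'):
    c=r.read_camera(n); cv2.imwrite(f'pics/{n}0.png',c['frame'][:,:,::-1]); print(n,c['camera_matrix'],c['origin'],c['attitude'])
E
```

```text
pics
{'time': 0.0, 'position': array([ 0.27330094, -0.56176082,  0.30308436]), 'ee_rot': array([ 9.74477341e-01,  2.24484655e-01, -1.99626841e-04, -7.15279986e-04]), 'opening': 0.08554723444080196, 'contact_force': array([-0.3891982 ,  0.11126048, -0.71720558])}
side [[384.56761815   0.         279.08788356]
 [  0.         384.56761815 208.40037386]
 [  0.           0.           1.        ]] [0.16800768 0.73665004 0.37409546] [-0.19565159  0.80536089 -0.54690494  0.11836081]
top [[531.76394322   0.         279.90995298]
 [  0.         531.76394322 213.7623069 ]
 [  0.           0.           1.        ]] [0.31871659 0.01174159 0.96468636] [ 0.70816804 -0.6990938   0.06222053 -0.07677558]
```

View pics/side0.png

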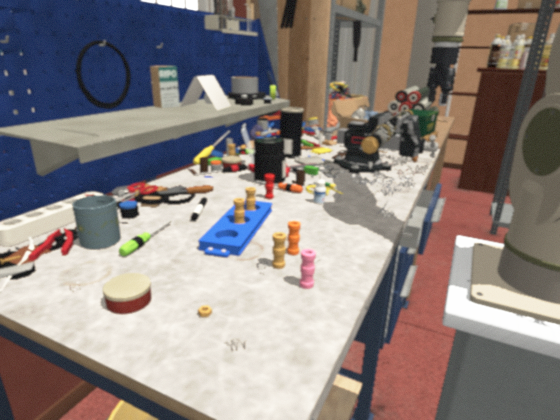

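View pics/top0.png

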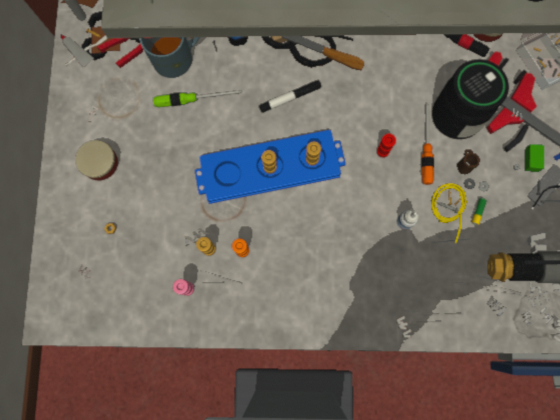

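The side view shows the spare at about (279,250), orange at (294,238), pink at (308,268), and the near, left-hand pocket empty. In the top view the empty pocket is at (228,173), the spare's top at (205,245), orange at (240,247) and pink at (184,287).

```bash
cat > h.py <<'E'
import numpy as np,cv2
from scipy.spatial.transform import Rotation as R
def ray(c,uv):
    d=np.linalg.inv(c['camera_matrix'])@np.array([uv[0],uv[1],1.]); return R.from_quat(c['attitude']).apply(d)
def onz(c,uv,z):
    d=ray(c,uv); return c['origin']+d*(z-c['origin'][2])/d[2]
def proj(c,p):
    q=c['camera_matrix']@R.from_quat(c['attitude']).inv().apply(np.array(p)-c['origin']); return q[:2]/q[2]
def tri(c1,u1,c2,u2):
    A=[];b=[]
    for c,u in((c1,u1),(c2,u2)):
        d=ray(c,u);d/=np.linalg.norm(d);P=np.eye(3)-np.outer(d,d);A.append(P);b.append(P@c['origin'])
    x=np.linalg.lstsq(np.vstack(A),np.hstack(b),rcond=None)[0]
    return x,[np.linalg.norm(A[i]@x-b[i])for i in(0,1)]
def blobs(f,lo,hi,box,amin=40):
    m=cv2.inRange(cv2.cvtColor(f,cv2.COLOR_RGB2HSV),lo,hi);x0,y0,x1,y1=box
    k=np.zeros_like(m);k[y0:y1,x0:x1]=m[y0:y1,x0:x1]
    n,l,s,c=cv2.connectedComponentsWithStats(k);return k,[(s[i].tolist(),c[i].round(1).tolist())for i in range(1,n)if s[i][4]>=amin]
E
python3 - <<'E'
from h import *
from rig import r
T=r.read_camera('top');S=r.read_camera('side')
print('coup top',blobs(T['frame'],(5,90,60),(30,255,255),(160,130,340,310))[1])
print('coup side',blobs(S['frame'],(5,90,60),(30,255,255),(225,180,320,300))[1])
k,b=blobs(T['frame'],(100,140,60),(125,255,255),(180,120,360,210));print('tray',b)
cn=max(cv2.findContours(k,cv2.RETR_EXTERNAL,cv2.CHAIN_APPROX_NONE)[0],key=cv2.contourArea)
P=np.array([onz(T,p,.02)[:2] for p in cn[:,0]],np.float32);print('tray rect',cv2.minAreaRect(P*1000))
for z,(u) in((.066,(205,243)),(.066,(240,245)),(.066,(184,286)),(.023,(228,173)),(.071,(268,156)),(.071,(314,147))):print(u,onz(T,u,z).round(3))
a=cv2.resize(T['frame'][120:310,160:350],None,fx=4,fy=4,interpolation=cv2.INTER_CUBIC)[:600]
b2=cv2.resize(S['frame'][180:300,190:330],None,fx=5,fy=5,interpolation=cv2.INTER_CUBIC)
cv2.imwrite('pics/t1.png',cv2.resize(T['frame'][125:265,180:360],None,fx=4,fy=4)[:,:,::-1]);cv2.imwrite('pics/s1.png',b2[:,:,::-1])
E
```

```text
coup top [([307, 142, 14, 23, 261], [312.8, 152.5]), ([261, 150, 15, 23, 264], [269.0, 160.9]), ([196, 237, 20, 19, 268], [205.4, 245.7]), ([232, 238, 18, 20, 259], [240.3, 247.2])]
coup side [([278, 181, 10, 9, 59], [281.9, 185.3]), ([289, 180, 14, 13, 127], [296.4, 186.8]), ([306, 185, 10, 8, 44], [309.7, 187.7]), ([246, 187, 9, 23, 168], [250.2, 197.6]), ([234, 198, 10, 25, 201], [239.0, 209.5]), ([272, 221, 29, 47, 753], [285.9, 243.7])]
tray [([195, 130, 150, 73, 6127], [267.0, 167.1])]
tray rect ((597.260498046875, 53.311065673828125), (93.43804931640625, 273.894775390625), 12.315326690673828)
(205, 243) [0.446 0.159 0.066]
(240, 245) [0.443 0.099 0.066]
(184, 286) [0.372 0.191 0.066]
(228, 173) [0.582 0.129 0.023]
(268, 156) [0.6   0.054 0.071]
(314, 147) [ 0.617 -0.027  0.071]
```

View pics/t1.png

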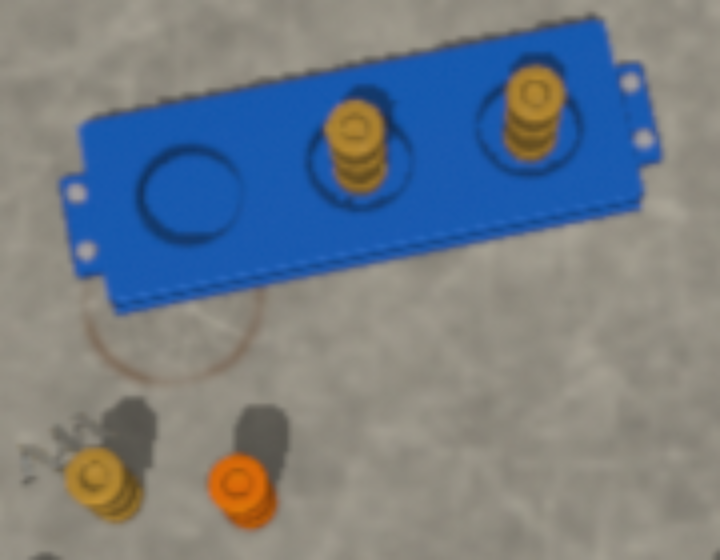

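View pics/s1.png

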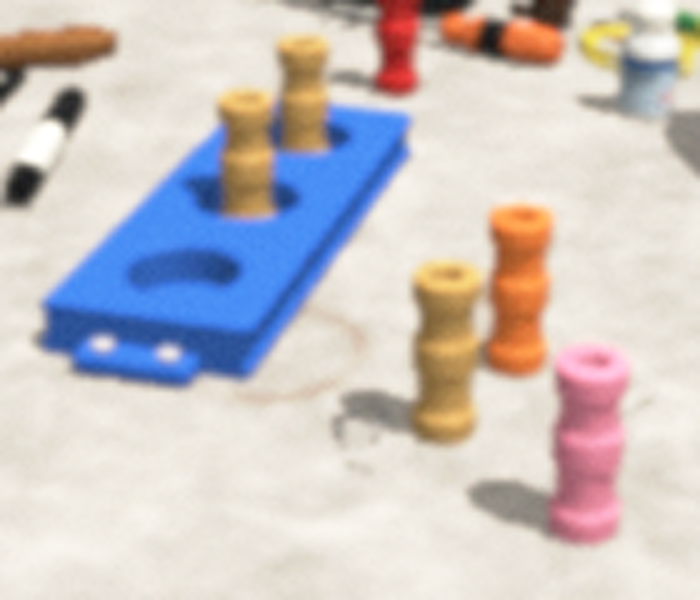

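The crops show the spare's top rim at full-frame (204,244.7) in the top view and (279.6,235) in the side view, with its base centre near (279,265) in the side view. The empty pocket's rim centre is at (227.5,173.8) in the top view and about (226.8,234) in the side view.

Run:
```python
from h import *
from rig import r
T=r.read_camera('top');S=r.read_camera('side')
print('spare top',onz(T,(204,244.7),.066).round(4),onz(S,(279.6,235),.066).round(4),tri(T,(204,244.7),S,(279.6,235)))
print('spare base side',onz(S,(279,265),0).round(4))
print('pocket',onz(T,(227.5,173.8),.023).round(4),onz(S,(226.8,234),.023).round(4))
p=[onz(T,u,.023) for u in((227.5,173.8),(270,164.5),(312.25,156.25))]
print('pockets',np.round(p,4),np.linalg.norm(p[0]-p[1]),np.linalg.norm(p[1]-p[2]))
print('orange,pink',onz(T,(239.5,246),.066),onz(T,(184,286),.066))
s=r.sense();q=R.from_quat(s['ee_rot']);print(s['time'],s['position'],q.as_matrix().round(3))
```

```text
spare top [0.4426 0.1606 0.066 ] [0.4429 0.1648 0.066 ] (array([0.44364461, 0.16123418, 0.06406593]), [np.float64(0.0008596733163010395), np.float64(0.000859673316301505)])
spare base side [0.4448 0.1599 0.    ]
pocket [0.5803 0.13   0.023 ] [0.5794 0.1344 0.023 ]
pockets [[ 0.5803  0.13    0.023 ]
 [ 0.5987  0.0522  0.023 ]
 [ 0.6152 -0.0254  0.023 ]] 0.0799575693933249 0.07938433502336024
orange,pink [0.44106584 0.09977369 0.066     ] [0.37208131 0.19136669 0.066     ]
0.3 [ 0.27340171 -0.56195962  0.3036859 ] [[ 0.899  0.438 -0.   ]
 [ 0.438 -0.899  0.   ]
 [-0.    -0.    -1.   ]]
```

Run:
```python
from h import *
from rig import r
T=r.read_camera('top');S=r.read_camera('side')
print(tri(T,(500,265),S,(371,143)),proj(T,(0.273,-.562,.23)),proj(S,(0.273,-.562,.23)),proj(S,(0.273,-.562,.30)))
f=S['frame'][60:200,300:460];f2=T['frame'][30:350,380:560]
a=cv2.resize(f,None,fx=3,fy=3);b=cv2.resize(f2,None,fx=1.3125,fy=1.3125);cv2.imwrite('pics/m.png',np.hstack([a,b[:420]])[:,:,::-1])
```

```text
(array([ 0.40271605, -0.30510202,  0.15390476]), [np.float64(0.0022629143083632134), np.float64(0.0022629143083635435)]) [726.53185505 361.97225512] [435.49891054 107.95781345] [439.58993695  84.05142232]
```

View pics/m.png

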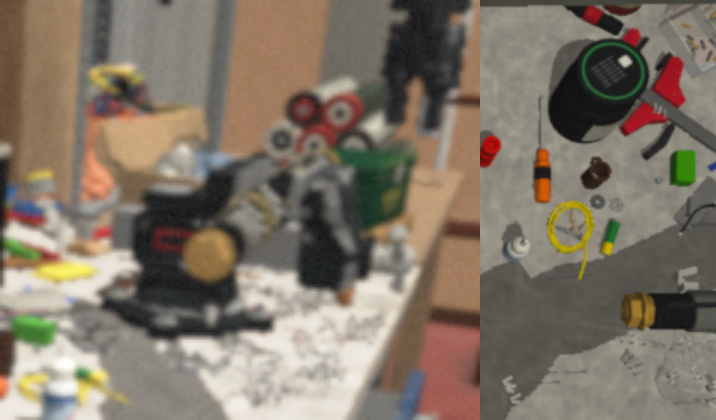

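The picture shows a black machine with a brass nose, near (0.40,-0.31) and about 0.15–0.22 m high, beside the path. I'll pull in and up first, then swing about the base.

Request:
apply_moves(commands=[[[0, -3.1, -2], [0, 0, 0], 1], [[0, -3.1, -2], [0, 0, 0], 1], [[0, -3.1, -2], [0, 0, 0], 1], [[0, -3.1, -2], [0, 0, 0], 1], [[0, -3.1, -2], [0, 0, 0], 1]], force=40)

```text
time: 0.82
position: [0.2049, -0.4212, 0.4047]
ee_rot: [0.974, 0.224, 0.0, 0.0]
contact_force: [0.6, -0.0, -0.2]
opening: 0.0854
finger_force: 0.0
```

Request:
apply_moves(commands=[[[3.82, -0.16, 0], [0, 0, -4.67], 0.7], [[3.82, -0.16, 0], [0, 0, -4.67], 0.7], [[3.82, -0.16, 0], [0, 0, -4.67], 0.7], [[3.82, -0.16, 0], [0, 0, -4.67], 0.7], [[3.82, -0.16, 0], [0, 0, -4.67], 0.7]])

```text
time: 1.23
position: [0.3571, -0.3052, 0.4041]
ee_rot: [0.908, 0.419, 0.0, 0.0]
contact_force: [0.7, -0.7, -0.1]
opening: 0.06
finger_force: 0.0
```

Tracking well.

Request:
apply_moves(commands=[[[3.82, -0.16, 0], [0, 0, -4.67], 0.7], [[3.82, -0.16, 0], [0, 0, -4.67], 0.7], [[3.82, -0.16, 0], [0, 0, -4.67], 0.7], [[3.82, -0.16, 0], [0, 0, -4.67], 0.7], [[3.82, -0.16, 0], [0, 0, -4.67], 0.7]])

```text
time: 1.65
position: [0.4486, -0.1386, 0.404]
ee_rot: [0.805, 0.594, 0.0, 0.0]
contact_force: [1.0, 0.1, -0.2]
opening: 0.0599
finger_force: 0.0
```

Request:
apply_moves(commands=[[[3.82, -0.16, 0], [0, 0, -4.67], 0.7], [[3.82, -0.16, 0], [0, 0, -4.67], 0.7], [[3.82, -0.16, 2], [0, 0, -4.67], 0.7], [[3.82, -0.16, 2], [0, 0, -4.67], 0.7], [[3.82, -0.16, 2], [0, 0, -4.67], 0.7]])

```text
time: 2.07
position: [0.4664, 0.0465, 0.3455]
ee_rot: [0.668, 0.744, 0.0, 0.001]
contact_force: [1.3, 0.1, -0.4]
opening: 0.0596
finger_force: 0.0
```

Request:
apply_moves(commands=[[[3.82, -0.16, 2], [0, 0, -4.67], 0.7], [[3.82, -0.16, 2], [0, 0, -4.67], 0.7], [[3.82, -0.16, 2], [0, 0, -4.67], 0.7], [[0, 0, 3], [0, 0, 0], 0.7], [[0, 0, 0], [0, 0, 0], 0.7]])

```text
time: 2.48
position: [0.4388, 0.1535, 0.2541]
ee_rot: [0.572, 0.821, -0.002, -0.002]
contact_force: [-1.6, -1.4, -1.9]
opening: 0.0594
finger_force: 0.0
```

Run:
```python
from h import *
from rig import r
s=r.sense();W=r.read_camera('wrist')
q=R.from_quat(s['ee_rot']);print(s['time'],s['position'].round(4),q.as_matrix().round(3),s['q'].round(2))
print('tool shift cm to spare',100*q.inv().apply(np.array([.443,.161,.102])-s['position']))
M=np.array(W['T_tool_cam']);c=dict(camera_matrix=W['camera_matrix'],origin=s['position']+q.apply(M[:3,3]),attitude=(q*R.from_matrix(M[:3,:3])).as_quat())
print('proj spare top',proj(c,(.443,.161,.066)),'pocket',proj(c,(.58,.131,.023)))
cv2.imwrite('pics/w1.png',W['frame'][:,:,::-1]);import pickle;pickle.dump(c,open('w1.pkl','wb'))
```

```text
2.4833 [0.4388 0.1535 0.2541] [[-0.346  0.938 -0.005]
 [ 0.938  0.346 -0.001]
 [ 0.001 -0.006 -1.   ]] [ 0.37  0.08 -0.83  1.89  0.06  1.2  -0.12]
tool shift cm to spare [ 0.54669201  0.73664131 15.20212198]
proj spare top [293.62897698 195.75968947] pocket [419.46563428 263.00959467]
```

View pics/w1.png

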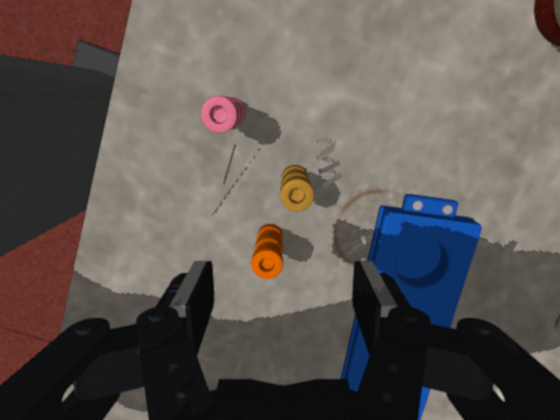

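The wrist view shows the spare's top at about (297,195), orange at (268,262), pink at (220,114) and the empty pocket at about (415,258). All lie within a few pixels of the prediction.

Run:
```python
from h import *
import pickle
c=pickle.load(open('w1.pkl','rb'));f=cv2.imread('pics/w1.png')[:,:,::-1]
print(onz(c,(297,195),.066),onz(c,(415,258),.023),onz(c,(268,262),.066))
g=cv2.cvtColor(np.ascontiguousarray(f),cv2.COLOR_RGB2HSV)[200:320,370:480]
cv2.imwrite('pics/p1.png',cv2.resize(np.hstack([f[200:320,370:480],f[140:260,230:340]]),None,fx=3.5,fy=3.5)[:,:,::-1])
```

```text
[0.44515837 0.16242835 0.066     ] [0.57387267 0.13411732 0.023     ] [0.44322331 0.10305427 0.066     ]
```

View pics/p1.png

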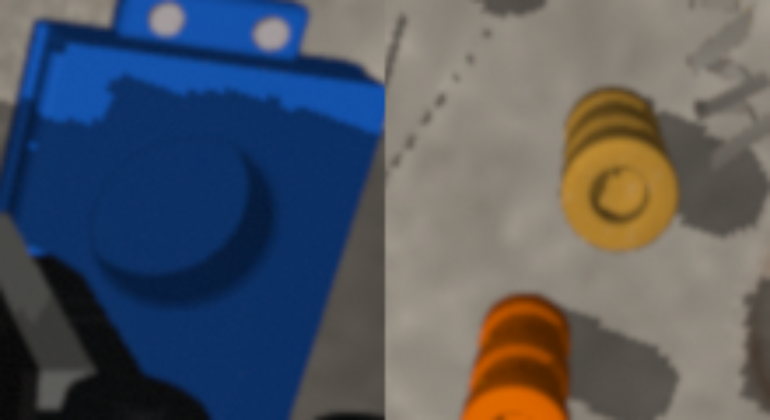

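Request:
apply_moves(commands=[[[0.6, 0.8, 1], [0, 0, 0], 0.7], [[0, 0, 2.5], [0, 0, 0], 0.7], [[0, 0, 3], [0, 0, 0], 0.7], [[0, 0, 2], [0, 0, 0], 0.7], [[0, 0, 0], [0, 0, 0], 0.7]])

```text
time: 2.95
position: [0.4465, 0.1588, 0.1711]
ee_rot: [0.575, 0.818, -0.002, -0.001]
contact_force: [-1.0, -0.5, -0.2]
opening: 0.0591
finger_force: 0.0
```

Run:
```python
from h import *
from rig import r
s=r.sense()
q=R.from_quat(s['ee_rot']);print(s['time'],s['position'].round(4),q.as_matrix().round(3))
print(100*q.inv().apply(np.array([.444,.162,.102])-s['position']))
```

```text
2.95 [0.4465 0.1588 0.1711] [[-0.339  0.941 -0.004]
 [ 0.941  0.339 -0.001]
 [ 0.    -0.004 -1.   ]]
[ 0.38593079 -0.09260907  6.90882154]
```

Request:
apply_moves(commands=[[[0.4, -0.1, 1.5], [0, 0, 0], 0.7], [[0, 0, 2], [0, 0, 0], 0.7], [[0, 0, 2], [0, 0, 0], 0.7], [[0, 0, 1.4], [0, 0, 0], 0.7], [[0, 0, 0], [0, 0, 0], 0.7]])

```text
time: 3.37
position: [0.4451, 0.1629, 0.1039]
ee_rot: [0.575, 0.818, -0.001, -0.0]
contact_force: [-0.2, -0.4, 0.1]
opening: 0.06
finger_force: 0.0
```

Run:
```python
from h import *
from rig import r
s=r.sense()
q=R.from_quat(s['ee_rot']);print(s['time'],s['position'].round(4))
print(100*q.inv().apply(np.array([.444,.162,.102])-s['position']))
f=r.read_camera('side')['frame'];w=r.read_camera('wrist')['frame']
cv2.imwrite('pics/g1.png',np.hstack([cv2.resize(f[150:290,200:340],(400,400)),cv2.resize(w[140:420,140:420],(400,400))])[:,:,::-1])
```

```text
3.3667 [0.4451 0.1629 0.1039]
[-0.04496601 -0.13545914  0.18906327]
```

View pics/g1.png

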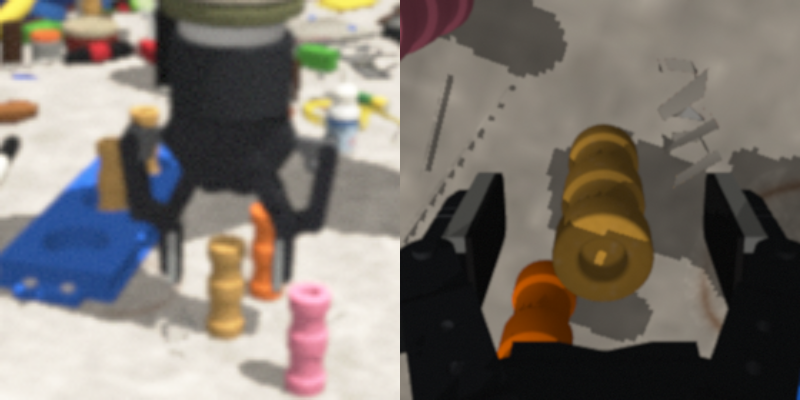

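The coupler is between the open fingers and centred in the wrist view at about (603,250), with the finger pads near 490 and 720. The orange part is clear, so I'll close.

Request:
apply_moves(commands=[[[0, -0.1, 0], [0, 0, 0], 0.2], [[0, 0, 0], [0, 0, 0], 0.2], [[0, 0, 0], [0, 0, 0], 0.2], [[0, 0, 0], [0, 0, 0], 0.2], [[0, 0, 0], [0, 0, 0], 0.2]], force=40)

```text
time: 3.88
position: [0.4444, 0.1638, 0.1053]
ee_rot: [0.574, 0.819, 0.0, 0.001]
contact_force: [-1.5, -1.6, 9.6]
opening: 0.0247
finger_force: 38.7
```

Request:
apply_moves(commands=[[[0, 0, -1], [0, 0, 0], 0.2], [[0, 0, -2], [0, 0, 0], 0.2], [[0, 0, -3], [0, 0, 0], 0.2], [[0, 0, -3], [0, 0, 0], 0.2], [[0, 0, 0], [0, 0, 0], 0.2]])

```text
time: 4.3
position: [0.4456, 0.1651, 0.1997]
ee_rot: [0.573, 0.819, 0.003, 0.003]
contact_force: [2.0, -0.4, -1.2]
opening: 0.025
finger_force: 39.8
```

Run:
```python
from h import *
from rig import r
s=r.sense()
q=R.from_quat(s['ee_rot']);print(s['time'],s['position'].round(4),q.as_matrix().round(3),s['opening'],s['contact_force'])
print(100*q.inv().apply(np.array([.580,.131,.107])-s['position']))
S=r.read_camera('side');f=S['frame'];w=r.read_camera('wrist')['frame']
cv2.imwrite('pics/g2.png',np.hstack([cv2.resize(f[130:270,200:340],(400,400)),cv2.resize(w[140:420,140:420],(400,400))])[:,:,::-1])
```

```text
4.3 [0.4456 0.1651 0.1997] [[-0.343  0.939  0.007]
 [ 0.939  0.343  0.002]
 [-0.001  0.007 -1.   ]] 0.024988048226858704 [ 2.02075314 -0.44177832 -1.17263921]
[-7.80172855 11.38467565  9.36375486]
```

View pics/g2.png

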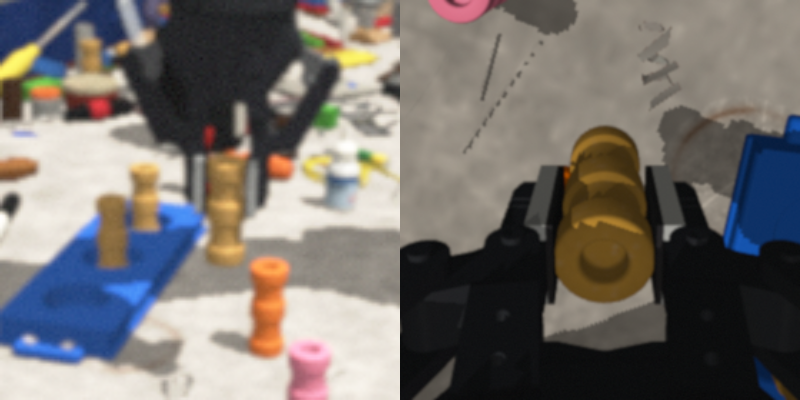

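The coupler is held upright, with the orange and pink parts undisturbed. In the side view its top is at full-frame (279,185.5) and its bottom centre at (278.8,220.5). I'll check the grip offset.

Run:
```python
from h import *
from rig import r
s=r.sense();S=r.read_camera('side');T=r.read_camera('top')
p=s['position'];u=p[2]-.1053
print(proj(S,(p[0],p[1],u+.066)),proj(S,(p[0],p[1],u)),proj(S,(p[0],p[1]+.01,u)))
print(onz(S,(278.8,220.5),u),p)
M=r.read_camera('wrist');q=R.from_quat(s['ee_rot']);X=np.array(M['T_tool_cam'])
c=dict(camera_matrix=M['camera_matrix'],origin=p+q.apply(X[:3,3]),attitude=(q*R.from_matrix(X[:3,:3])).as_quat())
# wrist top rim centre ~ (603,258)/400*280+140
print('wrist top rim',onz(c,((603-400)*.7+140,257*.7+140),u+.066))
```

```text
[280.41159834 188.09066726] [279.51277427 222.62613903] [277.03136327 224.61774443]
[0.44953799 0.15592124 0.09011139] [0.44416151 0.16383327 0.19541139]
wrist top rim [0.44360458 0.16308653 0.15611139]
```

Request:
apply_moves(commands=[[[-1.3, 1.9, 0], [0, 0, 0], 0.2], [[-1.9, 3, 0], [0, 0, 0], 0.2], [[-1.9, 3, 0], [0, 0, 0], 0.2], [[-1.6, 2.4, 0], [0, 0, 0], 0.2], [[-1, 1.4, 0], [0, 0, 0], 0.2]])

```text
time: 4.97
position: [0.5821, 0.1297, 0.1921]
ee_rot: [0.574, 0.819, -0.001, -0.001]
contact_force: [0.3, -0.5, -2.0]
opening: 0.0245
finger_force: 39.8
```

Request:
apply_moves(commands=[[[0, 0, 0], [0, 0, 0], 0.2], [[0, 0, 0], [0, 0, 0], 0.2], [[0, 0, 0.5], [0, 0, 0], 0.2], [[0, 0, 0.5], [0, 0, 0], 0.2], [[0, 0, 0], [0, 0, 0], 0.2]])

```text
time: 5.38
position: [0.5786, 0.1316, 0.1826]
ee_rot: [0.573, 0.819, -0.001, -0.001]
contact_force: [-0.7, 0.2, -2.9]
opening: 0.0247
finger_force: 39.8
```

Run:
```python
from h import *
from rig import r
S=r.read_camera('side');T=r.read_camera('top');s=r.sense()
q=R.from_quat(s['ee_rot']);print(s['time'],s['position'].round(4),q.as_matrix().round(3),s['opening'],s['contact_force'])
print(100*q.inv().apply(np.array([.5805,.1315,.1103])-s['position']))
cv2.imwrite('pics/g3.png',np.hstack([cv2.resize(S['frame'][130:270,180:320],(400,400)),cv2.resize(T['frame'][100:240,160:300],(400,400))])[:,:,::-1])
```

```text
5.4833 [0.5793 0.1315 0.1837] [[-0.343  0.939 -0.001]
 [ 0.939  0.343 -0.001]
 [-0.    -0.001 -1.   ]] 0.024286824868833757 [ 0.93956698 -0.16757239 -2.38406512]
[-0.04243665  0.11994705  7.33818086]
```

View pics/g3.png

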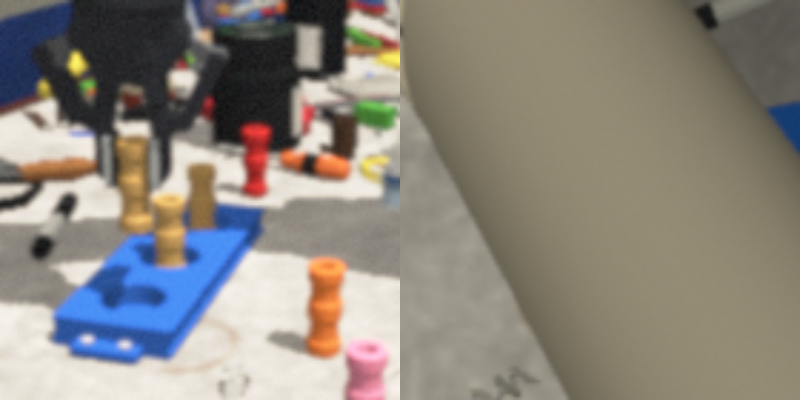

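The coupler hangs over the empty pocket, with its base at about (135,225) and the pocket at about (132,295) in the crop. The neighbouring couplers are undisturbed. I've now used all ten pictures, so I'll descend by numbers.

Request:
apply_moves(commands=[[[0, 0.1, 1.5], [0, 0, 0], 0.2], [[0, 0, 2], [0, 0, 0], 0.2], [[0, 0, 1.7], [0, 0, 0], 0.2], [[0, 0, 0.8], [0, 0, 0], 0.2], [[0, 0, 0], [0, 0, 0], 0.2]])

```text
time: 5.9
position: [0.5797, 0.1314, 0.1216]
ee_rot: [0.573, 0.819, -0.001, -0.001]
contact_force: [-0.3, -0.4, -1.6]
opening: 0.0244
finger_force: 39.9
```

Request:
apply_moves(commands=[[[0, 0, 0.3], [0, 0, 0], 0.2], [[0, 0, 0.3], [0, 0, 0], 0.2], [[0, 0, 0.2], [0, 0, 0], 0.2], [[0, 0, 0.2], [0, 0, 0], 0.2], [[0, 0, 0], [0, 0, 0], 0.2]])

```text
time: 6.32
position: [0.5809, 0.1317, 0.114]
ee_rot: [0.574, 0.819, 0.0, 0.0]
contact_force: [-0.5, 0.4, -1.8]
opening: 0.0245
finger_force: 39.9
```

Request:
apply_moves(commands=[[[0, 0, 0.1], [0, 0, 0], 0.2], [[0, 0, 0.1], [0, 0, 0], 0.2], [[0, 0, 0.1], [0, 0, 0], 0.2], [[0, 0, 0], [0, 0, 0], 0.2], [[0, 0, 0], [0, 0, 0], 0.2]])

```text
time: 6.73
position: [0.5809, 0.1318, 0.111]
ee_rot: [0.574, 0.819, -0.0, -0.0]
contact_force: [-0.8, 0.6, -2.2]
opening: 0.0245
finger_force: 39.9
```

Request:
apply_moves(commands=[[[0, 0, 0.1], [0, 0, 0], 0.2], [[0, 0, 0.1], [0, 0, 0], 0.2], [[0, 0, 0], [0, 0, 0], 0.2], [[0, 0, 0], [0, 0, 0], 0.2], [[0, 0, 0], [0, 0, 0], 0.2]])

```text
time: 7.15
position: [0.5812, 0.1319, 0.1103]
ee_rot: [0.574, 0.819, 0.0, 0.0]
contact_force: [-3.8, -1.1, 10.8]
opening: 0.0246
finger_force: 41.1
```

Contact comes at the predicted floor height of 0.1103 m, so I'll release gently.

Request:
apply_moves(commands=[[[0, 0, -0.1], [0, 0, 0], 0.35], [[0, 0, 0], [0, 0, 0], 0.4], [[0, 0, 0], [0, 0, 0], 0.6], [[0, 0, 0], [0, 0, 0], 0.7], [[0, 0, 0], [0, 0, 0], 0.7]])

```text
time: 7.57
position: [0.5809, 0.1317, 0.1099]
ee_rot: [0.574, 0.819, -0.0, -0.0]
contact_force: [-0.6, 1.1, -0.3]
opening: 0.0601
finger_force: 0.0
```

Request:
apply_moves(commands=[[[0, 0, -1], [0, 0, 0], 0.7], [[0, 0, -2], [0, 0, 0], 0.7], [[0, 0, -3], [0, 0, 0], 0.7], [[0, 0, -3], [0, 0, 0], 0.7], [[0, 0, -3], [0, 0, 0], 0.7]])

```text
time: 7.98
position: [0.5806, 0.1319, 0.2321]
ee_rot: [0.573, 0.819, 0.0, -0.0]
contact_force: [1.2, 0.7, -0.0]
opening: 0.06
finger_force: 0.0
```

Request:
apply_moves(commands=[[[0, -3, -1], [0, 0, 0], 0.7], [[0, -3, 0], [0, 0, 0], 0.7], [[0, -3, 0], [0, 0, 0], 0.7], [[0, -3, 0], [0, 0, 0], 0.7], [[0, 0, 0], [0, 0, 0], 0.7]])

```text
time: 8.4
position: [0.4642, 0.0893, 0.2401]
ee_rot: [0.574, 0.819, -0.002, 0.0]
contact_force: [1.7, 0.5, 0.1]
opening: 0.0595
finger_force: 0.0
```

Run:
```python
from h import *
from rig import r
s=r.sense();M=r.read_camera('wrist');S=r.read_camera('side');T=r.read_camera('top')
print(s['time'],s['position'].round(3),s['contact_force'])
q=R.from_quat(s['ee_rot']);X=np.array(M['T_tool_cam'])
c=dict(camera_matrix=M['camera_matrix'],origin=s['position']+q.apply(X[:3,3]),attitude=(q*R.from_matrix(X[:3,:3])).as_quat())
lo,hi=(8,90,50),(30,255,255)
print('side',blobs(S['frame'],lo,hi,(200,170,320,300))[1])
for n,C in(('side',S),('wrist',c)):
  for p in((.581,.1315),(.5987,.0522),(.6152,-.0254)):print(n,p,'top',proj(C,(*p,.071)).round(1),'mid',proj(C,(*p,.048)).round(1),'rim',proj(C,(*p,.023)).round(1))
print('wrist',blobs(M['frame'],lo,hi,(0,0,560,420))[1])
```

```text
8.4 [0.464 0.089 0.24 ] [1.7080698  0.49538731 0.08010591]
side [([290, 171, 15, 22, 173], [297.7, 183.2]), ([278, 182, 10, 8, 56], [281.9, 185.4]), ([200, 185, 13, 8, 79], [205.3, 188.5]), ([306, 185, 10, 8, 44], [309.7, 187.7]), ([246, 188, 9, 22, 158], [250.0, 198.2]), ([234, 199, 10, 24, 190], [238.8, 210.3]), ([220, 211, 13, 27, 273], [226.7, 223.4]), ([287, 220, 15, 35, 390], [293.3, 236.4])]
side (0.581, 0.1315) top [226.3 212.1] mid [226.6 222.4] rim [226.9 233.3]
side (0.5987, 0.0522) top [239.5 198.8] mid [239.6 208.3] rim [239.8 218.5]
side (0.6152, -0.0254) top [250.7 187.8] mid [250.7 196.7] rim [250.8 206.2]
wrist (0.581, 0.1315) top [461. 210.] mid [446.7 201. ] rim [433.5 192.7]
wrist (0.5987, 0.0522) top [432.  309.9] mid [421.  294.2] rim [410.7 279.6]
wrist (0.6152, -0.0254) top [407.2 392.1] mid [398.6 371.8] rim [390.6 352.8]
wrist [([243, 153, 38, 48, 1412], [262.5, 177.3]), ([413, 177, 65, 51, 2007], [445.8, 202.2]), ([394, 260, 56, 64, 1796], [421.5, 290.8])]
```

Both views show the coupler upright in its pocket at the right height: side blob (226.7,223.4) against a predicted (226.6,222.4). The other two are where they were, so I'm handing in.

```bash
python3 -c "
from rig import r
print(r.finish_job())"
```

```text
the job is handed in; nothing more can be done
None
```

The spare brass coupler now stands upright on the floor of the empty pocket, at the tray's left end as the robot sees it; the other two couplers are still in their own pockets, and the job was handed in at about 8.5 s.

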